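# Park the lock pin and send the oblong pan down its slide

### The arm

A 6-joint arm with a two-finger parallel gripper is mounted at the origin on the work surface. World frame = base frame: x ahead of the robot, y to its left, z up, the work surface at z = 0. Lengths are in mm, angles in degrees, forces in N, time in s.
With the tool pointing down it reaches from about 350 to 875 mm from the base axis. Payload 4.2 kg.
Tool frame: the origin (TCP) lies at the very end of the fingers, on their centre line; the grasp point (between the pads) lies 19 mm behind it; z points along the fingers, y is the line along which they close (so a half turn about z gives the same grasp; the last joint's range is limited). The gripper opens to 87 mm and grips with 3 to 60 N. Pads are 19 mm wide; open, the fingers measure 117 mm over their backs; the gripper's body (75 mm by 190 mm) begins 51 mm behind the grasp point.
Start: joints at [-51.646, 22.042, 0.453, 0, -68.411, -14.817], TCP at [249.602, -572.973, 222.55] pointing down, gripper open.
Joint ranges: [-179.83, 179.83], [-69.29, 118.12], [-61.27, 80.66], [-181.25, 117.63], [-171.15, -9.14], [-177.46, 177.46]. Speed limits (degrees/s): [159.86, 159.86, 180, 180, 180, 180].

### API

Orientations are given as a 3x3 rotation matrix whose columns are the frame's x, y, z axes.
In Python, from station import readout, eyes, robot gives the robot as it stands.
- The arm moves only by the tool drive_tool, never from a script. Its argument "targets" is a list that holds one entry, the list of rows, each a list of 6 numbers: the shift along the tool's x, y, z in cm, then the turn, a rotation vector about the tool's x, y, z in rad. In form: [[[tx, ty, tz, wx, wy, wz], ...]]. A call has 1 to 12 rows; each row shifts and turns the commanded pose from where the row before left it, along the tool's axes as they then stand; what a row does not reach is not made up. A row lasts 1/12 s, in which the tool goes at most 41.7 mm and 7.16 degrees, less where a joint would pass 70% of its speed; a pose out of reach is approached as far as the arm can. A call is refused whole if a number of a shift passes 4.17 or a number of a turn 0.125, either way. A call with a gripper value outside its range is refused whole. "grip" is the opening, from -1 (shut) to 1 (fully open), so that 0 is half open, set as the call begins (left out, the last holds). The fingers move at their own pace and stop on an object; "squeeze" is the grip in N (left out, the last holds). Time passes only in rows, so rows that do not move let the fingers close. It gives the time, the measured TCP pose, the force, the opening and the grip force at its end, in the units of the state.
- readout.read_state(): the state, without advancing time (a new reading comes with each control period).
- eyes.read_camera(name): name is "scene" or "top" or "wrist"; returns the picture (420x560x3 uint8, blue, green, red); there is no depth.
- eyes.calibration(name): a dict with "camera_matrix" (3x3 intrinsics, pixels), "cam_to_world" (4x4, takes a point from camera to world coordinates). Camera axes: x right, y down, z forward; pixel columns grow to the right and rows downward; lengths in mm; the calibration is good to about 2 mm. A picture is of the moment at which its call begins: read the wrist's pose just before it. calibration takes no time and is no camera call; for the wrist camera it gives the pose at the moment of the call.
- robot.sign_off(): hands the job in; it is judged then, once.
The state is a dict: "t": time; "qpos": joint angles; "joint_vel": joint speeds; "joint_efforts": joint torques, N m; "tcp_pos": TCP position; "eef_rot": TCP orientation; "ft_force": force on the tool from outside, world axes, zero at the start; "torque": the same for the moment, N m; "grip_width": opening from 0.0 (shut) to 1.0 (fully open); "grip_force": force on a finger pad.
Only numpy, scipy, OpenCV 4.12 (cv2) and the standard library are available. Lean on these libraries where they do the work, as an engineer would, in place of code of your own. Each camera call takes 0.05 s, during which the arm holds its last target. There are 200 camera calls.

### The job

Two foil pans sit on pan slides, each locked by a spring pin with a T-handle. On the slide with the oblong pan, pull the T-handle up, turn it a quarter turn either way and let it drop into its rest notch so that the pin stays out; then push that slide all the way to its far stop and let go. Leave the round pan's slide locked where it is.

Things in the scene. Friction and masses are not known exactly. Their poses are not given: they have to be found in the camera images.
- t_handle (a point): Centre of the black T-handle on the lock pin beside the oblong pan: a bar 60 mm long (own x), 14 thick (y), 20 tall, on a vertical stem (its turning axis, z) over a 40 mm square steel collar. Locked, it lies along the direction of travel, centre 118 mm above the table, 28 above the collar. All else within 50 mm is lower than the collar. Pan: 150 x 80 mm, rim 78 mm high, 50 mm from the pin's axis.
- pin_lift (a joint): How far that pin is pulled up (m): 0 locked, at most 0.036. A spring draws it down, 8 N at 0, 13 N at 0.025. It can turn only once pulled past 0.024 (0.026 to 0.034 is well clear). Resting in the notch it reads 0.018 and is clear of the carriage.
- pin_turn (a joint): Turn of that pin about the vertical (rad, counter-clockwise from above): 0 locked, limits -1.75 and 1.75. The shallow rest notch lies at +1.57 and at -1.57 (both alike); its sloping sides draw the pin in from up to 0.3 rad off when it is let down.
- push_peg (a point): Middle of the upright black round peg on the oblong pan's carriage: 18 mm in diameter, 33 to 85 mm above the table (this point at 62), carriage plate below it. It stands 100 mm from the pin's axis in the direction of travel, 50 mm from the pan. Its own x axis is the direction in which the carriage slides to the far stop, away from the robot.
- carriage (a joint): Travel of the oblong pan's carriage (m): 0 at the start, where the pin locks it, 0.09 at the far stop. It slides with about 2 N of friction and stays where it is left.
- round_t_handle (a point): Centre of the like T-handle of the round pan's slide, which must stay locked. The round pan is 80 mm in diameter. The two slides stand side by side, either of them on the left, each 330 by 170 mm.
- round_push_peg (a point): Middle of the like peg on the round pan's carriage, which must stay where it is.

How it is judged:
By the outcome, as a careful person would: the job done as asked, in the order asked, and still so for the second after the job is handed in, with the robot touching nothing.
It also fails if it takes over 43 s, if anything falls off the work surface, if the arm or the gripper's body presses on something with over 40 N, if the wrist force passes 120 N, or if a joint passes its speed limit or range.

## Working session

There is one attempt and no reset: what is moved stays moved. The work goes in short steps, Python scripts to look and compute and a tool call to move; the robot and the scene stay as the last step left them, time stands still between calls to the robot, and variables do not carry over. Pictures are saved under pics/ and viewed, at most 10 in all, crops included, and the job is handed in when it is done.

Besides the shell and the picture viewer there is one more tool, called as a command line: name --argument value ..., lists and objects as JSON in quotes. drive_tool: Moves the arm, as the interface text tells. Its arguments: {"type":"object","properties":{"targets":{"type":"array"},"grip":{"type":"number"},"squeeze":{"type":"number"}},"required":["targets"]}

```bash
mkdir -p pics; python3 - <<'E'
from station import readout, eyes, robot
import cv2, numpy as np
s=readout.read_state(); print(s['t'],s['tcp_pos'],s['eef_rot'],s['ft_force'],s['grip_width'])
for n in ('scene','top'):
    cv2.imwrite(f'pics/{n}0.png',eyes.read_camera(n)); c=eyes.calibration(n); print(n,np.round(c['camera_matrix'],1).tolist(),np.round(c['cam_to_world'],3).tolist())
E
```

```text
0.0 [ 249.3546769  -572.42323391  221.45344026] [[-9.16875520e-01 -3.99172074e-01 -9.66974631e-04]
 [-3.99173235e-01  9.16873375e-01  1.98574222e-03]
 [ 9.39404528e-05  2.20666882e-03 -9.99997561e-01]] [ 0.33665015 -0.22375797  0.2480588 ] 1.002684662158379
scene [[481.8, 0.0, 276.9], [0.0, 481.8, 208.9], [0.0, 0.0, 1.0]] [[0.44, 0.458, -0.772, 1068.597], [0.898, -0.248, 0.364, -222.77], [-0.024, -0.854, -0.52, 483.263], [0.0, 0.0, 0.0, 1.0]]
top [[390.3, 0.0, 282.2], [0.0, 390.3, 212.5], [0.0, 0.0, 1.0]] [[0.008, -0.991, 0.137, 423.031], [-1.0, -0.011, -0.02, 33.765], [0.022, -0.137, -0.99, 751.951], [0.0, 0.0, 0.0, 1.0]]
```

View pics/scene0.png

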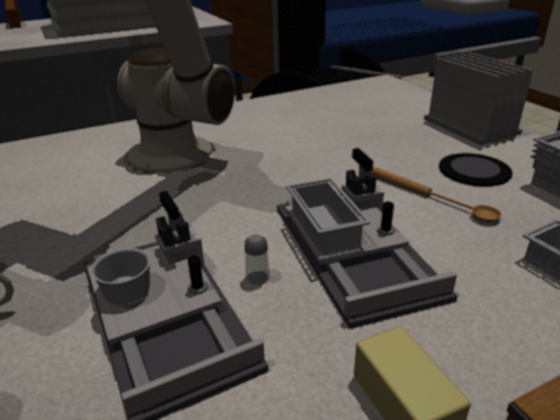

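View pics/top0.png

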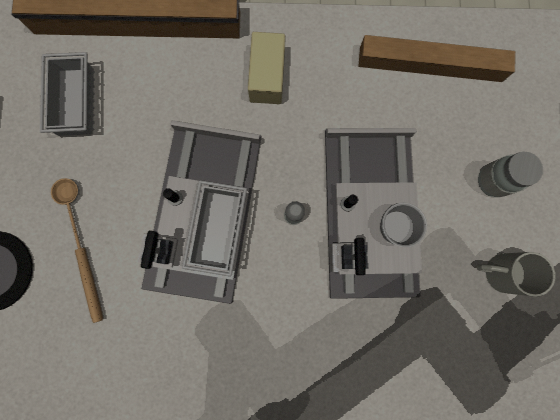

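The oblong pan is on the robot's left. In the top view its T-handle is near (150,249) and its peg top near (170,195). In the scene view they are near (362,160) and (387,210). The round pan's handle is at (360,256) in the top view.

```bash
cat > h.py <<'E'
from station import readout, eyes, robot
import cv2, numpy as np
def ray(c,p):
    K,T=np.array(c['camera_matrix']),np.array(c['cam_to_world'])
    d=T[:3,:3]@np.linalg.inv(K)@[p[0],p[1],1]; return T[:3,3],d/np.linalg.norm(d)
def onz(c,p,z):
    o,d=ray(c,p); return o+d*(z-o[2])/d[2]
def tri(c1,p1,c2,p2):
    A=[];b=[]
    for c,p in((c1,p1),(c2,p2)):
        o,d=ray(c,p); M=np.eye(3)-np.outer(d,d); A.append(M); b.append(M@o)
    return np.linalg.lstsq(np.vstack(A),np.hstack(b),rcond=None)[0]
def blobs(im,box,th,amin=20):
    x0,y0,x1,y1=box; m=(im[y0:y1,x0:x1].max(2)<th).astype(np.uint8)
    cs=cv2.findContours(m,cv2.RETR_EXTERNAL,cv2.CHAIN_APPROX_NONE)[0]
    return [(np.array(r[0])+[x0,y0],r[1],r[2],cv2.contourArea(q)) for q in cs if cv2.contourArea(q)>amin for r in [cv2.minAreaRect(q)]]
E
python3 - <<'E'
from h import *
t=cv2.imread('pics/top0.png');s=cv2.imread('pics/scene0.png')
ct,cs=eyes.calibration('top'),eyes.calibration('scene')
for th in(25,35,45):
  print(th)
  for b in blobs(t,(138,180,185,272),th): print('top',b, onz(ct,b[0],128).round(1), onz(ct,b[0],85).round(1))
  for b in blobs(s,(345,142,400,235),th): print('scene',b)
a=t[180:275,135:190]; b=s[140:240,340:405]
cv2.imwrite('pics/z.png',np.hstack([cv2.resize(a,None,fx=6,fy=6,interpolation=2),cv2.resize(b,(370,570),interpolation=2)]))
E
```

```text
25
top (array([168.36538506, 252.17308044]), (3.530090093612671, 22.553354263305664), 11.309932708740234, 46.5) [444.  200.6 128. ] [445.4 212.1  85. ]
top (array([161.64339638, 250.40188599]), (5.958662509918213, 20.578886032104492), 10.619654655456543, 39.5) [446.7 211.3 128. ] [448.3 223.5  85. ]
top (array([149.47480202, 249.4947052 ]), (11.53658676147461, 37.648414611816406), 11.888657569885254, 207.5) [447.9 230.5 128. ] [449.6 244.   85. ]
top (array([170.82352829, 195.29411507]), (16.120866775512695, 9.260923385620117), 30.963754653930664, 85.5) [535.3 201.  128. ] [543.1 212.5  85. ]
scene (array([386.57481384, 216.50374603]), (9.987524032592773, 27.31587791442871), 2.862405300140381, 217.0)
scene (array([359.58584213, 184.08760834]), (29.4492244720459, 21.49793243408203), 14.620874404907227, 398.0)
scene (array([362.63999939, 159.52000046]), (25.60000228881836, 11.600000381469727), 53.13010025024414, 216.5)
35
top (array([168.38461876, 252.07691956]), (4.314554214477539, 22.749469757080078), 11.309932708740234, 66.0) [444.1 200.5 128. ] [445.6 212.   85. ]
top (array([161.8
[... 473 characters left out ...]
.0, 242.5)
scene (array([366.92485428, 203.01155472]), (7.298745632171631, 21.592121124267578), 81.25383758544922, 118.0)
scene (array([361.5, 171.5]), (45.0, 29.0), 90.0, 761.5)
45
top (array([157.03396225, 250.81887054]), (27.643281936645508, 38.20915603637695), 10.619654655456543, 641.0) [445.9 218.5 128. ] [447.5 231.2  85. ]
top (array([170.88764191, 195.17977715]), (17.171966552734375, 9.539981842041016), 32.00538635253906, 131.0) [535.5 200.9 128. ] [543.3 212.4  85. ]
scene (array([352.5, 230. ]), (8.0, 15.0), 90.0, 101.5)
scene (array([350.5, 213.5]), (11.0, 15.0), 0.0, 89.5)
scene (array([373.31312752, 189.09166718]), (86.432373046875, 46.10883331298828), 50.47736740112305, 1483.0)
```

View pics/z.png

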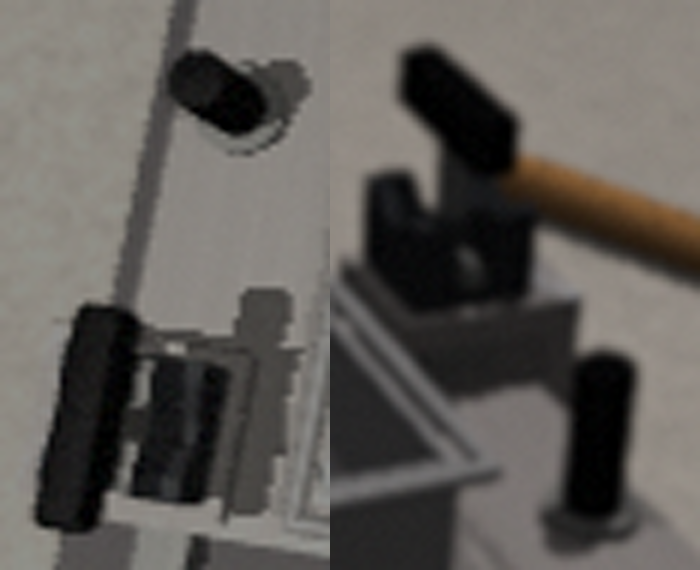

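The crops show the handle bar clearly above its collar at top (149,249) and scene (363,160), and the peg at top (171,195) and scene (386,216). Next I triangulate both and get the travel direction.

```bash
python3 - <<'E'
from h import *
ct,cs=eyes.calibration('top'),eyes.calibration('scene')
H=tri(ct,(149.46,249.45),cs,(362.6,159.5));P=tri(ct,(170.85,195.2),cs,(386.5,216.5))
print('H',H,onz(ct,(149.46,249.45),118),onz(cs,(362.6,159.5),118)); print('P',P,onz(ct,(170.85,195.2),62),onz(cs,(386.5,216.5),62))
# bar ends in top
for a in(10.6,11.9):
  u=np.array([np.sin(np.radians(a)),-np.cos(np.radians(a))])*14
  q=[onz(ct,np.array([149.46,249.45])+k*u,118) for k in(-1,1)]; d=q[1]-q[0]; print(a,np.degrees(np.arctan2(d[1],d[0])))
# slide left edge at base: from image (144,290)->(172,130) roughly; far-stop bar
for p,q,z in(((143,290),(173,124),20),((231,300),(258,138),20)):
  d=onz(ct,q,z)-onz(ct,p,z); print(np.degrees(np.arctan2(d[1],d[0])))
s=readout.read_state(); R=np.array(s['eef_rot']); print(np.degrees(np.arctan2(R[1,0],R[0,0])),np.degrees(np.arctan2(R[1,1],R[0,1])),s['qpos'])
E
```

```text
H [449.03795612 234.98869687 117.80047583] [448.38295219 233.63886997 118.        ] [449.34294799 236.3940055  118.        ]
P [547.74821355 219.16562492  60.89456905] [547.3999661  218.60447727  62.        ] [549.13507198 218.34215449  62.        ]
10.6 -7.534004443825489
11.9 -8.849830663239397
-7.191567956821131
-8.186063895535215
-156.47204803779286 113.52793823123486 [-5.16457014e+01  2.20870093e+01  3.87390835e-01 -2.43274341e-02
 -6.84127197e+01 -1.48173809e+01]
```

drive_tool --targets '[[[-2.785,2.627,0,0,0,0],[-2.785,2.627,0,0,0,0],[-2.785,2.627,0,0,0,0],[-2.785,2.627,0,0,0,0],[-2.785,2.627,0,0,0,0],[-2.785,2.627,0,0,0,0],[-2.785,2.627,0,0,0,0],[-2.785,2.627,0,0,0,0],[-2.785,2.627,0,0,0,0],[-2.785,2.627,0,0,0,0],[-2.785,2.627,0,0,0,0],[-2.785,2.627,0,0,0,0]]]' --grip 1

```text
t: 1.1
tcp_pos: [430.1, -148.6, 222.5]
eef_rot: [[-0.917, -0.399, -0.0], [-0.399, 0.917, 0.0], [0.0, 0.0, -1.0]]
ft_force: [0.7, -0.2, 0.2]
grip_width: 0.999
grip_force: 0.0
```

drive_tool --targets '[[[-1.712,3.454,0,0,0,0],[-1.712,3.454,0,0,0,0],[-1.712,3.454,0,0,0,0],[-1.712,3.454,0,0,0,0],[-1.712,3.454,0,0,0,0],[-1.712,3.454,0,0,0,0],[-1.712,3.454,0,0,0,0],[-1.712,3.454,0,0,0,0],[-1.712,3.454,0,0,0,0],[-1.712,3.454,0,0,0,0],[0,0,0,0,0,0.11],[0,0,0,0,0,0.11]]]'

```text
t: 2.1
tcp_pos: [448.7, 236.6, 221.6]
eef_rot: [[-0.982, -0.188, -0.001], [-0.188, 0.982, -0.001], [0.001, -0.001, -1.0]]
ft_force: [-1.0, 0.0, 0.1]
grip_width: 0.999
grip_force: 0.0
```

drive_tool --targets '[[[0,0,0.5,0,0,0.11],[0,0,0.5,0,0,0.11],[0,0,0.5,0,0,0.11],[0,0,0.5,0,0,0],[0,0,0.5,0,0,0],[0,0,0,0,0,0],[0,0,0,0,0,0],[0,0,0,0,0,0]]]'

```text
t: 2.77
tcp_pos: [449.3, 234.5, 197.7]
eef_rot: [[-0.99, 0.138, 0.0], [0.138, 0.99, 0.0], [-0.0, 0.0, -1.0]]
ft_force: [-0.7, 0.4, -0.3]
grip_width: 1.002
grip_force: 0.0
```

```bash
cat > look.py <<'E'
from h import *
import sys
s=readout.read_state(); c=eyes.calibration('wrist'); im=eyes.read_camera('wrist'); n=sys.argv[1]
cv2.imwrite(f'pics/w{n}.png',im); cv2.imwrite(f'pics/s{n}.png',eyes.read_camera('scene')); cv2.imwrite(f'pics/t{n}.png',eyes.read_camera('top'))
np.save(f'w{n}.npy',{k:np.array(v) for k,v in c.items()},allow_pickle=True)
R=np.array(s['eef_rot']);print(s['t'],s['tcp_pos'].round(1),'yaw',np.degrees(np.arctan2(R[1,0],R[0,0])).round(2),R[:,2].round(4),s['qpos'].round(1),s['ft_force'].round(1),s['grip_width'])
E
python3 look.py 1
```

```text
2.7667 [449.3 234.5 197.7] yaw 172.08 [ 3.e-04  1.e-04 -1.e+00] [  46.    11.7  -18.1    0.   -60.2 -143.9] [-0.7  0.4 -0.3] 1.0022864046750324
```

View pics/w1.png

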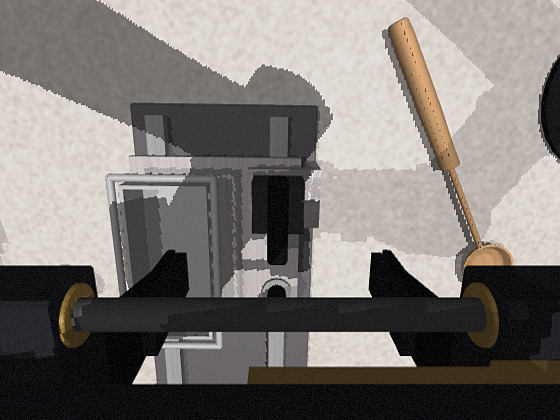

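View pics/s1.png

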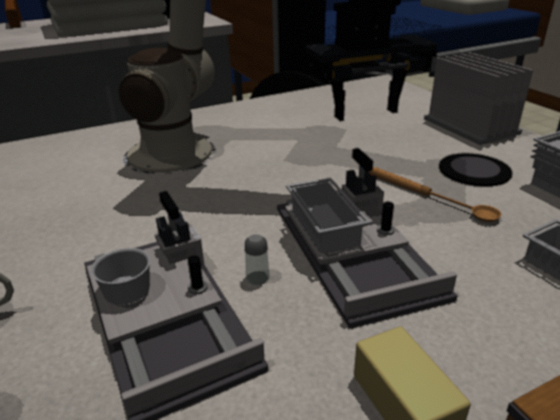

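The wrist view looks down on the oblong slide. The black bar is at about (277,220) and the peg ring at (277,287). The gripper body is wide along the finger axis, so it's narrow along travel. I'll measure the bar in this view.

```bash
python3 - <<'E'
from h import *
w=cv2.imread('pics/w1.png'); c=np.load('w1.npy',allow_pickle=True).item()
g=w[:,:,:].max(2)
for r in (185,200,215,230,240,250,258): print(r,g[r,248:322:2].tolist())
for x in (272,277,282): print(x,g[165:275:3,x].tolist())
K,T=c['camera_matrix'],c['cam_to_world']
for p in([449,235,118],[448,235,128],[547.7,219,85]):
  q=K@(T[:3,:3].T@(np.array(p)-T[:3,3])); print(p,q[:2]/q[2])
print(T.round(3))
E
```

```text
185 [110, 116, 22, 30, 29, 32, 25, 24, 31, 18, 11, 13, 1, 19, 16, 9, 21, 23, 10, 20, 6, 34, 32, 27, 31, 30, 28, 30, 43, 183, 173, 177, 178, 179, 179, 175, 180]
200 [109, 111, 7, 23, 30, 35, 24, 25, 24, 31, 15, 0, 15, 24, 20, 14, 18, 2, 17, 8, 3, 26, 22, 37, 28, 25, 24, 50, 72, 108, 130, 61, 67, 77, 255, 122, 204]
215 [108, 109, 22, 19, 33, 30, 27, 32, 34, 31, 6, 19, 13, 13, 16, 4, 8, 19, 1, 12, 26, 29, 35, 30, 21, 23, 25, 35, 84, 77, 79, 74, 77, 77, 78, 75, 200]
230 [104, 111, 13, 29, 26, 27, 33, 36, 21, 32, 0, 3, 21, 4, 17, 12, 16, 16, 19, 2, 30, 39, 38, 30, 27, 22, 27, 25, 43, 38, 47, 103, 99, 198, 189, 193, 192]
240 [90, 211, 178, 195, 182, 201, 201, 200, 163, 185, 9, 9, 21, 16, 14, 4, 0, 6, 16, 14, 86, 77, 74, 78, 79, 71, 43, 44, 37, 37, 38, 54, 162, 217, 219, 214, 213]
250 [194, 197, 192, 203, 198, 191, 197, 193, 198, 220, 0, 12, 6, 12, 27, 4, 15, 29, 16, 20, 114, 105, 110, 99, 107, 73, 42, 45, 59, 55, 57, 116, 202, 225, 218, 218, 220]
258 [206, 127, 201, 201, 201, 207, 209, 121, 214, 221, 0, 7, 8, 18, 13, 21, 21, 27, 24, 14, 110, 107, 105, 104, 110, 46, 41, 45, 63, 58, 55, 99, 203, 219, 224, 222, 224]
272 [83, 62, 72, 82, 15, 23, 17, 18, 23, 17, 14, 18, 14, 22, 18, 24, 16, 20, 15, 8, 20, 0, 14, 10, 3, 21, 18, 12, 18, 6, 20, 8, 15, 7, 101, 107, 104]
277 [87, 64, 110, 83, 4, 15, 13, 15, 0, 24, 18, 11, 20, 0, 19, 20, 17, 22, 19, 0, 18, 20, 21, 16, 15, 13, 6, 19, 17, 14, 30, 22, 20, 2, 100, 105, 107]
282 [75, 58, 82, 78, 12, 18, 13, 10, 7, 23, 5, 7, 5, 1, 15, 3, 10, 8, 21, 19, 16, 7, 16, 7, 8, 6, 20, 10, 33, 23, 21, 27, 21, 7, 104, 104, 105]
[449, 235, 118] [279.31897203 219.62745575]
[448, 235, 128] [279.16117901 222.85949861]
[547.7, 219, 85] [276.37606131 320.18985551]
[[ 1.37000e-01  9.50000e-01  2.81000e-01  3.71620e+02]
 [ 9.91000e-01 -1.32000e-01 -3.80000e-02  2.44861e+02]
 [ 1.00000e-03  2.84000e-01 -9.59000e-01  3.60021e+02]
 [ 0.00000e+00  0.00000e+00  0.00000e+00  1.00000e+00]]
```

The wrist view agrees with the triangulation within about 1 mm and 1°. I'll descend and grip the bar.

drive_tool --targets '[[[0,0,2.0,0,0,0],[0,0,2.0,0,0,0],[0,0,2.0,0,0,0],[0,0,1.5,0,0,0],[0,0,1.2,0,0,0],[0,0,0.8,0,0,0],[0,0,0.2,0,0,0],[0,0,0,0,0,0],[0,0,0,0,0,0]]]'

```text
t: 3.67
tcp_pos: [449.6, 234.9, 101.2]
eef_rot: [[-0.99, 0.138, 0.001], [0.138, 0.99, 0.001], [-0.001, 0.001, -1.0]]
ft_force: [-0.8, -0.3, -0.3]
grip_width: 1.002
grip_force: 0.0
```

drive_tool --targets '[[[0,0,0,0,0,0],[0,0,0,0,0,0],[0,0,0,0,0,0],[0,0,0,0,0,0],[0,0,0,0,0,0],[0,0,0,0,0,0],[0,0,0,0,0,0],[0,0,0,0,0,0],[0,0,0,0,0,0],[0,0,0,0,0,0],[0,0,0,0,0,0],[0,0,0,0,0,0]]]' --grip -1 --squeeze 50

```text
t: 4.67
tcp_pos: [449.1, 234.5, 100.5]
eef_rot: [[-0.99, 0.139, -0.0], [0.139, 0.99, -0.0], [0.0, -0.0, -1.0]]
ft_force: [0.5, -0.6, 0.5]
grip_width: 0.172
grip_force: 1.2
```

drive_tool --targets '[[[0,0,0,0,0,0],[0,0,0,0,0,0],[0,0,0,0,0,0],[0,0,0,0,0,0],[0,0,0,0,0,0],[0,0,0,0,0,0]]]'

```text
t: 5.17
tcp_pos: [449.0, 234.1, 100.5]
eef_rot: [[-0.99, 0.139, -0.0], [0.139, 0.99, -0.001], [0.0, -0.001, -1.0]]
ft_force: [0.8, -3.3, 0.4]
grip_width: 0.152
grip_force: 50.0
```

drive_tool --targets '[[[0,0,-0.5,0,0,0],[0,0,-0.5,0,0,0],[0,0,-0.5,0,0,0],[0,0,-0.5,0,0,0],[0,0,-0.5,0,0,0],[0,0,-0.5,0,0,0],[0,0,0,0,0,0],[0,0,0,0,0,0],[0,0,0,0,0,0]]]'

```text
t: 5.92
tcp_pos: [448.7, 234.1, 128.2]
eef_rot: [[-0.99, 0.14, -0.002], [0.14, 0.99, -0.001], [0.002, -0.001, -1.0]]
ft_force: [6.6, -2.0, -13.8]
grip_width: 0.155
grip_force: 50.0
```

The lift force of 13.8 N matches the spring at about 28 mm, so the bar isn't slipping. I'll turn it counter-clockwise from above, which is negative about tool z.

drive_tool --targets '[[[0,0,-0.2,0,0,0],[0,0,0,0,0,-0.1],[0,0,0,0,0,-0.1],[0,0,0,0,0,-0.1],[0,0,0,0,0,-0.1],[0,0,0,0,0,0],[0,0,0,0,0,0]]]'

```text
t: 6.5
tcp_pos: [448.7, 233.9, 130.0]
eef_rot: [[-0.966, -0.257, -0.002], [-0.257, 0.966, -0.001], [0.002, -0.001, -1.0]]
ft_force: [6.9, -2.5, -15.4]
grip_width: 0.158
grip_force: 50.0
```

drive_tool --targets '[[[0,0,0,0,0,-0.1],[0,0,0,0,0,-0.1],[0,0,0,0,0,-0.1],[0,0,0,0,0,-0.1],[0,0,0,0,0,-0.1],[0,0,0,0,0,-0.1],[0,0,0,0,0,0],[0,0,0,0,0,0]]]'

```text
t: 7.17
tcp_pos: [448.8, 233.6, 130.0]
eef_rot: [[-0.653, -0.758, -0.002], [-0.758, 0.653, -0.002], [0.003, 0.0, -1.0]]
ft_force: [7.5, -3.5, -14.6]
grip_width: 0.158
grip_force: 50.0
```

drive_tool --targets '[[[0,0,0,0,0,-0.1],[0,0,0,0,0,-0.1],[0,0,0,0,0,-0.1],[0,0,0,0,0,-0.1],[0,0,0,0,0,-0.1],[0,0,0,0,0,-0.07],[0,0,0,0,0,0],[0,0,0,0,0,0]]]'

```text
t: 7.83
tcp_pos: [449.0, 233.6, 130.0]
eef_rot: [[-0.14, -0.99, -0.002], [-0.99, 0.14, -0.002], [0.002, 0.001, -1.0]]
ft_force: [8.7, -3.7, -15.2]
grip_width: 0.153
grip_force: 50.0
```

```bash
python3 look.py 2; python3 -c "
import cv2;a=cv2.imread('pics/s2.png')[60:240,280:460];cv2.imwrite('pics/s2c.png',cv2.resize(a,None,fx=3,fy=3))"
```

```text
7.8333 [449.  233.6 130. ] yaw -98.07 [-0.0016 -0.0019 -1.    ] [ 45.9  15.9 -23.4   0.  -50.8 -54. ] [  8.7  -3.7 -15.2] 0.15340844910099485
```

View pics/s2c.png

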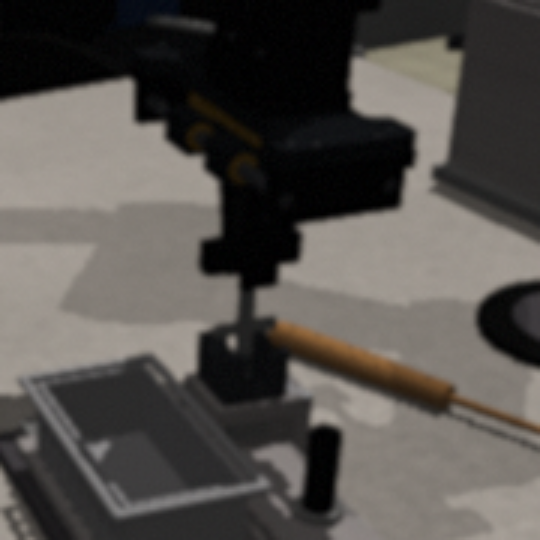

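The handle is held up, turned across the travel direction, with its stem visible above the collar near crop (245,310). Next I lower it into the notch.

drive_tool --targets '[[[0,0,0.3,0,0,0],[0,0,0.3,0,0,0],[0,0,0.3,0,0,0],[0,0,0.2,0,0,0],[0,0,0,0,0,0],[0,0,0,0,0,0],[0,0,0,0,0,0]]]'

```text
t: 8.57
tcp_pos: [449.1, 233.6, 119.4]
eef_rot: [[-0.14, -0.99, -0.001], [-0.99, 0.141, -0.002], [0.002, 0.001, -1.0]]
ft_force: [7.3, -4.8, -13.1]
grip_width: 0.158
grip_force: 50.0
```

drive_tool --targets '[[[0,0,0.1,0,0,0],[0,0,0.05,0,0,0],[0,0,0,0,0,0],[0,0,0,0,0,0]]]'

```text
t: 8.9
tcp_pos: [449.1, 233.6, 118.5]
eef_rot: [[-0.14, -0.99, -0.001], [-0.99, 0.14, -0.002], [0.002, 0.001, -1.0]]
ft_force: [6.6, -4.7, -9.9]
grip_width: 0.155
grip_force: 50.0
```

drive_tool --targets '[[[0,0,0,0,0,0],[0,0,0,0,0,0],[0,0,0,0,0,0],[0,0,0,0,0,0],[0,0,0,0,0,0],[0,0,0,0,0,0],[0,0,0,0,0,0],[0,0,0,0,0,0]]]' --grip 0

```text
t: 9.57
tcp_pos: [449.1, 234.7, 120.2]
eef_rot: [[-0.139, -0.99, 0.0], [-0.99, 0.139, 0.0], [-0.0, -0.0, -1.0]]
ft_force: [-0.3, 0.6, 0.3]
grip_width: 0.491
grip_force: 0.0
```

drive_tool --targets '[[[0,0,-1.5,0,0,0],[0,0,-2.5,0,0,0],[0,0,-2.5,0,0,0],[0,0,-2.5,0,0,0],[0,0,0,0,0,0.12],[0,0,0,0,0,0.12],[0,0,0,0,0,0.12],[0,0,0,0,0,0.12],[0,0,0,0,0,0.12],[0,0,0,0,0,0.12],[0,0,0,0,0,0.12]]]'

```text
t: 10.48
tcp_pos: [449.1, 234.5, 210.1]
eef_rot: [[-0.834, -0.552, -0.0], [-0.552, 0.834, 0.0], [0.0, 0.0, -1.0]]
ft_force: [0.6, 0.6, 0.3]
grip_width: 0.5
grip_force: 0.0
```

drive_tool --targets '[[[0,0,0,0,0,0.12],[0,0,0,0,0,0.12],[0,0,0,0,0,0.12],[0,0,0,0,0,0.12],[0,0,0,0,0,0.12],[0,0,0,0,0,0.12],[-2.2,0,0,0,0,0],[-2.2,0,0,0,0,0],[-2.1,0,0,0,0,0],[0,0,0,0,0,0],[0,0,0,0,0,0],[0,0,0,0,0,0]]]' --grip -1

```text
t: 11.48
tcp_pos: [513.1, 226.0, 209.7]
eef_rot: [[-0.992, 0.129, -0.001], [0.129, 0.992, -0.0], [0.001, -0.0, -1.0]]
ft_force: [0.3, -0.4, -0.3]
grip_width: 0.007
grip_force: 0.0
```

```bash
python3 look.py 3; python3 -c "
import cv2,numpy as np;a=cv2.imread('pics/s3.png')[100:260,280:460];b=cv2.imread('pics/t3.png')[170:310,110:260];cv2.imwrite('pics/s3c.png',np.hstack([cv2.resize(a,(450,400)),cv2.resize(b,(350,400))]))"
```

```text
11.4833 [513.1 226.  209.7] yaw 172.58 [-1.e-03 -4.e-04 -1.e+00] [  40.3   16.4   -9.8   -0.   -63.8 -137.7] [ 0.3 -0.4 -0.3] 0.006725768955356483
```

View pics/s3c.png

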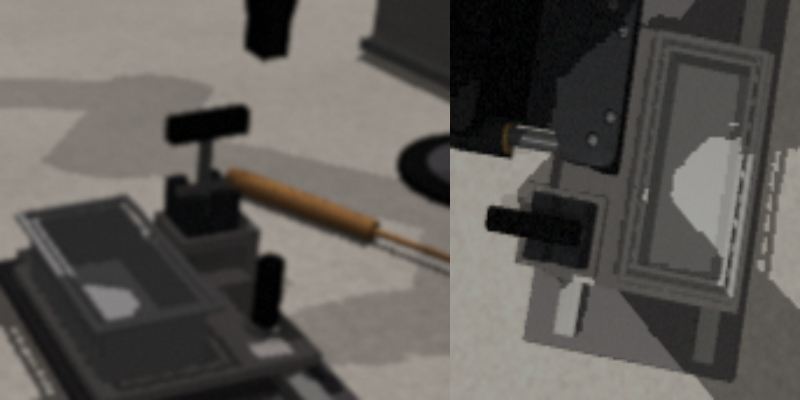

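The handle rests raised and turned across its collar (left crop (205,125)). The fingers are clear above the gap behind the peg, so I'll descend and push.

drive_tool --targets '[[[0,-0.2,2.5,0,0,0.012],[0,0,2.5,0,0,0],[0,0,2.5,0,0,0],[0,0,2.5,0,0,0],[0,0,2.5,0,0,0],[0,0,1.5,0,0,0],[0,0,0.7,0,0,0],[0,0,0,0,0,0],[0,0,0,0,0,0]]]'

```text
t: 12.38
tcp_pos: [513.6, 224.6, 63.8]
eef_rot: [[-0.99, 0.14, 0.001], [0.14, 0.99, 0.0], [-0.001, 0.0, -1.0]]
ft_force: [0.1, -0.1, 0.9]
grip_width: 0.007
grip_force: 0.0
```

drive_tool --targets '[[[-0.7,0,0,0,0,0],[-0.7,0,0,0,0,0],[-0.7,0,0,0,0,0],[-0.7,0,0,0,0,0],[-0.7,0,0,0,0,0],[-0.7,0,0,0,0,0],[-0.7,0,0,0,0,0],[-0.7,0,0,0,0,0],[0,0,0,0,0,0],[0,0,0,0,0,0]]]'

```text
t: 13.22
tcp_pos: [569.9, 216.4, 62.9]
eef_rot: [[-0.99, 0.141, 0.001], [0.141, 0.99, 0.001], [-0.001, 0.001, -1.0]]
ft_force: [-0.6, -0.5, 0.9]
grip_width: 0.007
grip_force: 0.0
```

drive_tool --targets '[[[-0.6,0,0,0,0,0],[-0.6,0,0,0,0,0],[-0.6,0,0,0,0,0],[-0.6,0,0,0,0,0],[-0.6,0,0,0,0,0],[-0.6,0,0,0,0,0],[-0.6,0,0,0,0,0]]]'

```text
t: 13.8
tcp_pos: [610.7, 210.0, 62.8]
eef_rot: [[-0.99, 0.141, -0.001], [0.141, 0.99, -0.001], [0.001, -0.001, -1.0]]
ft_force: [-2.3, -0.4, -0.6]
grip_width: 0.011
grip_force: 1.4
```

drive_tool --targets '[[[-0.3,0,0,0,0,0],[-0.3,0,0,0,0,0],[-0.2,0,0,0,0,0],[0,0,0,0,0,0]]]'

```text
t: 14.13
tcp_pos: [618.7, 208.9, 62.9]
eef_rot: [[-0.99, 0.141, 0.0], [0.141, 0.99, -0.0], [-0.0, -0.0, -1.0]]
ft_force: [-1.3, -0.4, -0.5]
grip_width: 0.009
grip_force: 0.8
```

Contact is light, with no stop force yet. I'll go on in small steps until the stop.

drive_tool --targets '[[[-0.15,0,0,0,0,0],[-0.15,0,0,0,0,0],[0,0,0,0,0,0],[0,0,0,0,0,0]]]'

```text
t: 14.47
tcp_pos: [619.2, 208.8, 62.8]
eef_rot: [[-0.99, 0.141, -0.004], [0.141, 0.99, -0.001], [0.004, -0.001, -1.0]]
ft_force: [-6.3, -0.6, 2.8]
grip_width: 0.003
grip_force: 3.2
```

drive_tool --targets '[[[-0.15,0,0,0,0,0],[-0.15,0,0,0,0,0],[0,0,0,0,0,0],[0,0,0,0,0,0]]]'

```text
t: 14.8
tcp_pos: [619.3, 208.7, 62.8]
eef_rot: [[-0.99, 0.141, -0.009], [0.141, 0.99, -0.002], [0.009, -0.003, -1.0]]
ft_force: [-14.0, 2.9, 6.3]
grip_width: 0.003
grip_force: 6.7
```

It's firmly at the stop: 14 N and no further motion. I'll back off and lift away.

drive_tool --targets '[[[0.6,0,0,0,0,0],[1,0,0,0,0,0],[1,0,0,0,0,0],[0,0,-2.5,0,0,0],[0,0,-4,0,0,0],[0,0,-4,0,0,0],[0,0,-4,0,0,0],[0,-4,0,0,0,0],[0,-4,0,0,0,0],[0,-4,0,0,0,0],[0,0,0,0,0,0],[0,0,0,0,0,0]]]'

```text
t: 15.8
tcp_pos: [581.4, 91.7, 209.0]
eef_rot: [[-0.99, 0.143, 0.003], [0.143, 0.99, 0.001], [-0.002, 0.001, -1.0]]
ft_force: [0.3, -0.2, -0.9]
grip_width: 0.006
grip_force: 0.0
```

drive_tool --targets '[[[0,-4,0,0,0,0],[0,-4,0,0,0,0],[0,-4,0,0,0,0],[0,-4,0,0,0,0],[0,0,0,0,0,0],[0,0,0,0,0,0]]]'

```text
t: 16.3
tcp_pos: [559.4, -66.0, 208.2]
eef_rot: [[-0.99, 0.143, 0.001], [0.143, 0.99, 0.0], [-0.001, 0.0, -1.0]]
ft_force: [1.1, 0.1, -0.0]
grip_width: 0.005
grip_force: 0.0
```

```bash
python3 look.py 4; python3 - <<'E'
from h import *
s=cv2.imread('pics/s4.png');t=cv2.imread('pics/t4.png')
cv2.imwrite('pics/c4.png',np.hstack([cv2.resize(s,(400,300)),cv2.resize(t,(400,300))]))
E
```

```text
16.3 [559.4 -66.  208.2] yaw 171.78 [ 1.5e-03  1.0e-04 -1.0e+00] [   9.8   16.6   -9.7    0.   -63.6 -108. ] [ 1.1  0.1 -0. ] 0.005348347240577271
```

View pics/c4.png

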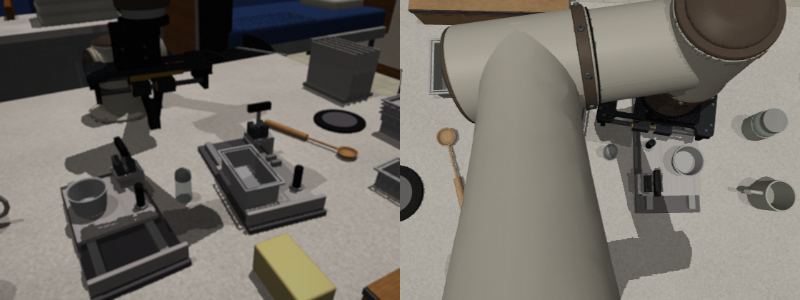

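The oblong pan's carriage is flush with its far stop, with its peg at (297,175) in the left half. Its handle is still raised and across at (258,107). The round pan's slide hasn't moved and the arm touches nothing, so I'm handing in.

```bash
python3 -c "
from station import robot; print(robot.sign_off())"
```

```text
the job is handed in; nothing more can be done
None
```

The oblong pan's pin rests in its notch, its slide is pushed to the far stop and released, the round pan's slide is untouched, and the job was handed in at about 16 s (no verdict returned).

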